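Turn the caliper bracket in the toggle-lever vise to bring its bushing bore upright

ROBOT

A 6-joint arm with a two-finger parallel gripper is mounted at the origin on the work surface. World frame = base frame: x ahead of the robot, y to its left, z up, the work surface at z = 0. Lengths are in m, angles in rad, forces in N, time in s.
With the tool pointing down it reaches from about 0.225 to 0.875 m from the base axis. Payload 3.4 kg.
Tool frame: the origin (TCP) lies between the finger pads; the fingertips stand 25 mm ahead of it and the grasp point (between the pads) lies 6 mm ahead of it; z points along the fingers, y is the line along which they close (so a half turn about z gives the same grasp; the last joint's range is limited). The gripper opens to 85 mm and grips with 20 to 120 N. Pads are 22 mm wide; open, the fingers measure 114 mm over their backs; the gripper's body (76 mm by 85 mm) begins 54 mm behind the grasp point. The pads swing forward as they close: fully open they stand 13 mm farther back than shut.
Start: joints at [1.216, 0.276, 1.505, -0, 1.361, -0.121], TCP at [0.133, 0.559, 0.256] pointing down, gripper open.
Joint ranges: [-2.89, 2.89], [-0.75, 2.08], [0.22, 2.7], [-1.18, 4.32], [0.11, 2.71], [-2.7, 2.7]. Speed limits (rad/s): [2.57, 2.57, 3.14, 3.14, 3.14, 3.14].

INTERFACE

Orientations are given as a rotation vector (axis times angle).
In Python, from plant import * gives the robot as it stands. The module is installed in compiled form; this text tells all that it offers.
- The arm moves only by the tool play_rows, never from a script. Its argument "plan" is one flat list of numbers, 5 for each row, row after row: the closure, from 0 (fully open) to 1 (shut), then the shift along the tool's x, y, z in cm, then the turn about the tool's z in rad. In form: [gripper, dx, dy, dz, roll, gripper, dx, dy, dz, roll, ...]. A call has 1 to 8 rows; each row shifts and turns the commanded pose from where the row before left it, along the tool's axes as they then stand; what a row does not reach is not made up. A row lasts 1/8 s, in which the tool goes at most 62.5 mm and 10.7 degrees, less where a joint would pass 70% of its speed; a pose out of reach is approached as far as the arm can. A call is refused whole if a number of a shift passes 6.25 or a number of a turn 0.188, either way. A call with a gripper value outside its range is refused whole. The fingers move at their own pace and stop on an object; the grip force is fixed at half the most. Time passes only in rows, so rows that do not move let the fingers close. It gives the time, the measured TCP pose, the force, the opening and the grip force at its end, in the units of the state.
- get_state(): the state, without advancing time (a new reading comes with each control period).
- grab_frame(name): name is "scene" or "top" or "wrist"; returns the picture (420x560x3 uint8, blue, green, red); there is no depth.
- camera_model(name): a dict with "mtx" (3x3 intrinsics, pixels), "R" (3x3) and "t" (3): a world point X has camera coordinates R X + t; the wrist camera has in their place "hand_eye" (4x4, takes a point from camera to tool coordinates, whose origin is the TCP and whose axes are the flange's). Camera axes: x right, y down, z forward; pixel columns grow to the right and rows downward; lengths in m; the calibration is good to about 2 mm. The wrist camera is an equidistant fisheye: a pixel r from the principal point sees the ray r / f radians off the axis. A picture is of the moment at which its call begins: read the wrist's pose just before it. camera_model takes no time and is no camera call.
- job_done(): hands the job in; it is judged then, once.
Trained networks look in the newest picture that a camera, given by its name, has taken for a name from the list of things; names that differ only in an ending like _2 or _b are one class to them, and where a whole thing is asked for, a point or a joint stands for the part that bears it (a point fixed in the world has none). Each returns a list of dicts, best first, with "p" (0 to 1); they miss things now and then, are a little off and sometimes report something else, mostly with a low value. They report only what shows in the picture. A call takes as long as a camera call. They do not tell look-alikes from the thing itself.
- boxes_of(camera, thing): "centre" ([column, row] as shares, 0 to 1, of the picture: columns of its width, rows of its height, amid what is visible of it).
- silhouettes(camera, thing): "pixels" (420x560 bool, what is visible of it) and "centre" ([column, row] as shares, 0 to 1, of the picture: columns of its width, rows of its height, amid what is visible of it).
- pinpoint(camera, thing): "centre" ([column, row] as shares, 0 to 1, of the picture: columns of its width, rows of its height: a listed point, or the origin of a listed thing).
The state is a dict: "t": time; "qpos": joint angles; "qvel": joint speeds; "effort": joint torques, N m; "tcp_pos": TCP position; "ee_rot": TCP orientation; "force": force on the tool from outside, world axes, zero at the start; "torque": the same for the moment, N m; "grip_width": finger opening in m; "grip_force": force on a finger pad.
Only numpy, scipy, OpenCV 4.12 (cv2) and the standard library are available. Lean on these libraries where they do the work, as an engineer would, in place of code of your own. Each camera call takes 0.05 s, during which the arm holds its last target. There are 200 camera calls.

TASK

Swing the vise's toggle lever well open, take out the cast angle bracket and turn it a quarter turn, so that the flange with the single large bushing bore, now standing up, lies flat on the vise bed with its bore upright. Set it down gently in the middle of the jaws' length and lock it there with the lever, swung firmly home; leave the parts on the mat where they are.

Things in the scene. Friction and masses are not known exactly. Their poses are not given: they have to be found in the camera images.
- vise_seat (a point): Seat of a fixed grey machine vise: on its flat bed (90 mm along the jaws), 38 mm above the bench, at the middle of the jaws' length. Axes: z up, x along the jaws (roughly to the robot's right), y along the slide from sliding to fixed jaw. Both jaws are 100 mm long and rise 20 mm above the bed; the fixed jaw fills y +20 to +52 mm. The base plate below the bed spans x -60 to +60, y -130 to +75.
- vise_jaw: Sliding jaw, 32 mm thick, moved only by the lever through a crank and link. Gap between the jaws: 39 mm + s, where s is 0 at lever 0, 1 mm (touching the 40 mm bracket) at 0.34 rad, 2.1 at 0.5, 7.6 at 1.0, 13.4 mm at 1.45 rad. Below 0.34 rad it presses the bracket. Its face lies at y = -(19 mm + s) in vise_seat axes; its origin is 34 mm under vise_seat, shifted s along -y.
- lever (a joint): Angle of the toggle lever, a flat level bar on an upright pivot behind the sliding jaw. 0 rad: home stop, locked, bar along vise_seat +x. Grows clockwise seen from above to the open stop at 1.5 rad, bar along vise_seat -y. Starts clamped at about 0.28. Stays where left (dry friction, about 4 N at the grip, more when pressing the work).
- lever_grip (a point): Middle of the upright round black grip on the end of the lever bar, 22 mm in diameter, 36 mm tall (top 16.5 mm above this point), 85 mm from the pivot axis, 82 mm above the bench. Fast to the bar, but round, so it can turn between the fingers; best taken from above.
- lever_pivot (a point): Point on the lever's upright pivot axis, level with the middle of the grip; at x = 0, y = -96 mm in vise_seat axes.
- bracket: Cast angle bracket, 0.6 to 0.85 kg: two flanges 88 long, 40 wide, 13 mm thick and a central rib. Origin: middle of the two-bolt flange's underside. Own x (-44 to 44 mm) along that flange, y across, z (0 to 88) along the bore flange, which fills x -44 to -31, its 18 mm bore at z 73. Starts clamped, bore flange up, axes as vise_seat. Wanted: own x straight up, face x = -44 on the bed.
- bracket_rib (a point): Middle of the 45 degree cut edge (34 mm long) of the bracket's rib, at own (4, 0, 48) mm. The rib is 14 mm thick (y -7 to 7), lies between the flanges and reaches x = 16, z = 60. It can be gripped here by its sides, fingers pointing to the bracket's outer corner, own direction (-1, 0, -1).
- bracket_pad (a point): Centre of the outer, machined face of the bracket's bore flange, at own (-44, 0, 44) mm; axes as the bracket. When the job is done it lies about at vise_seat.
- piston: Bystander: chrome caliper piston standing on the mat, 46 mm in diameter, 46 mm tall; origin at the centre of its underside.
- bushing: Bystander: new bronze bushing standing on the mat, 18 mm in diameter, 22 mm tall; origin at the centre of its underside.
- cap: Bystander: red plastic cap on the mat, 34 mm over its rim, 16 mm tall; origin at the centre of its underside.
- brake_pad: Bystander: brake pad lying flat on the mat, 95 x 46 mm, 17 mm thick; origin at the centre of its underside.
There are look-alikes about, which are no part of the job. Leave any purple or yellow look-alike of the bracket alone.

How it is judged:
On the way:
1. the toggle lever is swung open (value of joint lever above 0.9 rad), for 0.2 s.
At the end, for the whole second after the job is handed in: The bracket rests on the vise bed, bore flange down (upright and square within 0.06 rad, within 3 mm of the bed, flange middle within 15 mm of the jaws' middle); lever home (under 0.25 rad), jaw pressing the bracket with over 10 N (angle between bracket's own x axis and vertical below 0.06 rad and z of bracket_pad in the frame of vise_seat between -0.003 and 0.003 m and x of bracket_pad in the frame of vise_seat between -0.015 and 0.015 m and angle between the y axis of bracket and the y axis of vise_seat, either way round below 0.06 rad and value of joint lever below 0.25 rad and contact force between vise_jaw and bracket above 10 N and linear speed of bracket below 0.02 m/s); the robot touches nothing.
It fails at once if a part on the mat is disturbed (moved more than 12 mm) (distance of any of piston, bushing, cap, brake_pad from where it was at the start of the episode above 0.012 m).
It fails at once if the bracket is dropped or flung (linear speed of bracket above 1 m/s).
It also fails if it takes over 54 s, if anything falls off the work surface, if the arm or the gripper's body presses on something with over 40 N, if the wrist force passes 120 N, or if a joint passes its speed limit or range.

## Working session

There is one attempt and no reset: what is moved stays moved. The work goes in short steps, Python scripts to look and compute and a tool call to move; the robot and the scene stay as the last step left them, time stands still between calls to the robot, and variables do not carry over. Pictures are saved under pics/ and viewed, at most 10 in all, crops included, and the job is handed in when it is done.

Besides the shell and the picture viewer there is one more tool, called as name(argument=value, ...) on one line, values as JSON. play_rows: Moves the arm, as the interface text tells. Its arguments: {"type":"object","properties":{"plan":{"type":"array"}},"required":["plan"]}

```bash
mkdir -p pics; cat > h.py <<'E'
from plant import *
import numpy as np, cv2
from scipy.spatial.transform import Rotation as Rn
def ray(cam,c):
    m=camera_model(cam);K=np.array(m["mtx"]);R=np.array(m["R"]);t=np.array(m["t"])
    u=np.array([c[0]*560,c[1]*420,1]);d=R.T@np.linalg.solve(K,u);return -R.T@t,d
def atz(cam,c,z):
    o,d=ray(cam,c);return o+d*(z-o[2])/d[2]
def tri(c1,c2):
    A=[];b=[];
    for o,d in (ray("scene",c1),ray("top",c2)):
        d=d/np.linalg.norm(d);P=np.eye(3)-np.outer(d,d);A.append(P);b.append(P@o)
    x=np.linalg.lstsq(np.vstack(A),np.hstack(b),rcond=None)[0]
    return x,[np.linalg.norm(A[i]@x-b[i]) for i in (0,1)]
def proj(cam,X):
    m=camera_model(cam);p=np.array(m["mtx"])@(np.array(m["R"])@X+np.array(m["t"]));return p[:2]/p[2]
E
python3 - <<'E'
from h import *
np.set_printoptions(precision=4,suppress=True)
a=grab_frame("scene");b=grab_frame("top")
cv2.imwrite("pics/s.png",a);cv2.imwrite("pics/t.png",b)
for n in ["vise_seat","lever_grip","lever_pivot","bracket","bracket_rib","bracket_pad","vise_jaw","piston","bushing","cap","brake_pad"]:
    for c in("scene","top"):
        print(n,c,[(round(r["p"],2),np.round(np.array(r["centre"])*[560,420],1)) for r in pinpoint(c,n)][:4])
s=get_state();print(s["t"],s["tcp_pos"],s["ee_rot"],s["force"],s["grip_width"])
E
```

```text
vise_seat scene [(0.56, array([269.5, 260.3]))]
vise_seat top [(0.59, array([317.4, 178.5]))]
lever_grip scene [(0.57, array([214.2, 227.1]))]
lever_grip top [(0.58, array([346.2, 214.7]))]
lever_pivot scene [(0.61, array([249.2, 218.5]))]
lever_pivot top [(0.76, array([314.7, 208.8])), (0.72, array([316.1, 176.6]))]
bracket scene [(0.92, array([123.8, 212.6])), (0.72, array([269.4, 258.6])), (0.58, array([358. , 147.7])), (0.49, array([269.8, 258.8]))]
bracket top [(0.86, array([414.2, 303.8])), (0.56, array([316.9, 176.2]))]
bracket_rib scene [(0.9, array([268.4, 251.9])), (0.88, array([361.5, 138.3])), (0.78, array([115.4, 203.2]))]
bracket_rib top [(0.74, array([154.2, 252.2])), (0.65, array([318., 171.])), (0.59, array([418.6, 304.9])), (0.34, array([316.8, 132.2]))]
bracket_pad scene [(0.86, array([358.6, 127.3])), (0.76, array([281.1, 244.7])), (0.69, array([135., 204.])), (0.45, array([293.5, 224.7]))]
bracket_pad top [(0.88, array([301.7, 170.4])), (0.73, array([146.6, 269.6])), (0.63, array([314.7, 210.6])), (0.56, array([401.3, 295.6]))]
vise_jaw scene []
vise_jaw top [(0.88, array([313.5, 178.7]))]
piston scene [(0.88, array([234.4, 294.2]))]
piston top [(0.72, array([353. , 167.9])), (0.35, array([317.3, 170.4])), (0.19, array([313.5, 205.2]))]
bushing scene [(0.6, array([294.5, 226.7])), (0.45, array([266.1, 249.2]))]
bushing top [(0.64, array([316.9, 171.9])), (0.56, array([278.2, 207. ]))]
cap scene [(0.41, array([313.3, 253.1]))]
cap top [(0.54, array([273.5, 171.4]))]
brake_pad scene [(0.64, array([298.8, 316.9]))]
brake_pad top [(0.87, array([316.5, 129.5]))]
1.2 [0.1332 0.5594 0.2563] [0.3664 3.1201 0.0001] [ 0.3194 -0.0963 -0.0099] 0.0853323293900212
```

View pics/s.png

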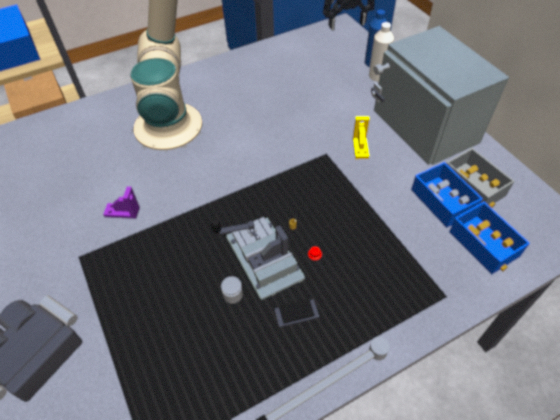

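View pics/t.png

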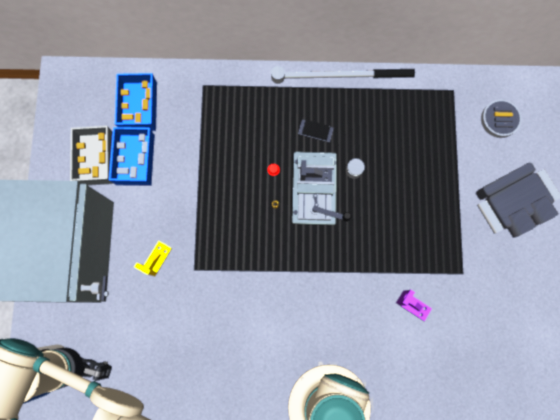

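The grey bracket in the vise (scene 268,252; top 318,171) is the target. The purple (scene 124,205; top 415,305) and yellow (scene 361,140; top 153,258) ones are look-alikes to be left alone. I confirm this in an enlarged crop and triangulate.

```bash
python3 - <<'E'
from h import *
np.set_printoptions(precision=4,suppress=True)
a=cv2.imread("pics/s.png");b=cv2.imread("pics/t.png")
A=cv2.resize(a[205:330,200:330],None,fx=4,fy=4,interpolation=3)[:500,:400];B=cv2.resize(b[140:235,260:375],None,fx=5,fy=5,interpolation=3)[:,:400+0]
B=cv2.resize(b[140:240,285:365],(400,500),interpolation=3)
cv2.imwrite("pics/c.png",np.hstack([A[:,:400],B]))
g=lambda x,y:np.array([x/560,y/420])
S=dict(seat=((269.5,260.3),(317.4,178.5),.038),grip=((214.2,227.1),(346.2,214.7),.082),pivot=((249.2,218.5),(314.7,208.8),.082),rib=((268.4,251.9),(318,171),.086),pad=((281.1,244.7),(301.7,170.4),.082),
piston=((234.4,294.2),(353,167.9),0),bush=((294.5,226.7),(278.2,207),0),cap=((313.3,253.1),(273.5,171.4),0),bp=((298.8,316.9),(316.5,129.5),0))
for k,(c,d,z) in S.items():
    c=g(*c);d=g(*d);x,e=tri(c,d);print(k,x,np.round(e,4),"sc",atz("scene",c,z)[:2],"top",atz("top",d,z)[:2])
for c in("scene","top"): print(c,ray(c,(.5,.5)))
m=camera_model("wrist");print(m["mtx"],m["hand_eye"])
for p in ([.5,0,0],[.6,.1,0],[.5,0,.1]): print(proj("top",np.array(p)),proj("scene",np.array(p)))
E
```

```text
seat [0.6088 0.0371 0.0301] [0.0057 0.0057] sc [0.6152 0.0404] top [0.6047 0.0324]
grip [ 0.4948 -0.0427  0.0869] [0.0027 0.0027] sc [ 0.4902 -0.0445] top [ 0.4965 -0.0408]
pivot [0.5104 0.042  0.0839] [0.001 0.001] sc [0.5088 0.0416] top [0.5111 0.0427]
rib [0.6161 0.0361 0.0798] [0.0024 0.0024] sc [0.6206 0.0368] top [0.6136 0.0343]
pad [0.6151 0.0759 0.0807] [0.0022 0.0022] sc [0.6151 0.0734] top [0.6156 0.0779]
piston [ 0.6434 -0.0697  0.0135] [0.0005 0.0005] sc [ 0.6366 -0.0674] top [ 0.6469 -0.0721]
bush [0.533  0.1473 0.002 ] [0.0082 0.0082] sc [0.5346 0.1557] top [0.53   0.1398]
cap [0.6318 0.1549 0.0046] [0.0003 0.0003] sc [0.6295 0.1568] top [0.6329 0.1547]
bp [0.7613 0.0353 0.0001] [0.0031 0.0031] sc [0.7623 0.0382] top [0.76   0.0324]
scene (array([ 1.1657, -0.2046,  1.022 ]), array([-0.5429,  0.2745, -0.7938]))
top (array([0.2549, 0.1355, 1.4558]), array([ 0.1801, -0.0006, -0.9839]))
[[325.1923   0.     283.7236]
 [  0.     325.1923 210.0961]
 [  0.       0.       1.    ]] [[-0.0014 -0.9642 -0.2653  0.0672]
 [ 1.     -0.0012 -0.0009 -0.0007]
 [ 0.0006 -0.2653  0.9642 -0.118 ]
 [ 0.      0.      0.      1.    ]]
[327.9578 218.259 ] [235.6362 241.2421]
[292.6166 182.9432] [288.0892 253.8036]
[331.4921 211.9583] [231.6781 218.3301]
```

View pics/c.png

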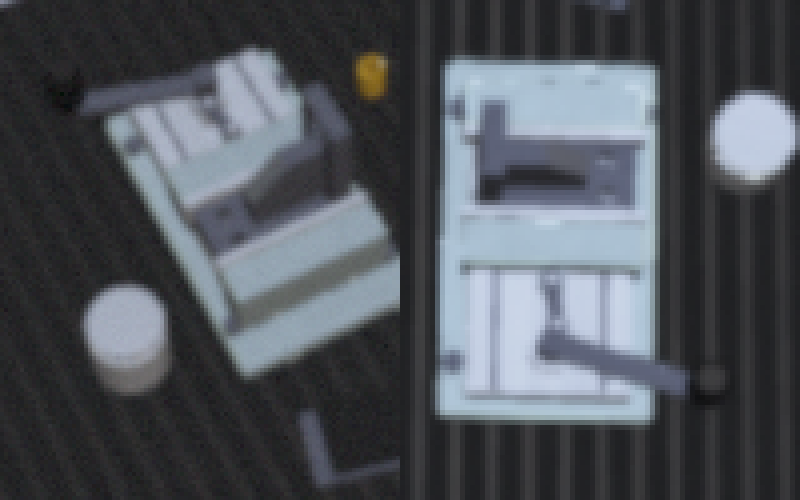

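The crop confirms it: the grey bracket is clamped in the vise with its bore flange at left (crop 490,150) and the lever grip at right (708,385). Nothing purple or yellow is near it. I move above the lever.

play_rows(plan=[0,-4.1,-4.2,0,0,0,-4.1,-4.2,0,0,0,-4.1,-4.2,0,0,0,-4.1,-4.2,0,0,0,-4.1,-4.2,0,0,0,-4.1,-4.2,0,0,0,-4.1,-4.2,0,0,0,-4.1,-4.2,0,0])

```text
t: 2.2
tcp_pos: [0.3753, 0.1549, 0.2567]
ee_rot: [0.366, 3.119, 0.001]
force: [0.5, 0.8, -0.6]
grip_width: 0.0855
grip_force: 0.0
```

play_rows(plan=[0,-4.1,-4.2,0,0,0,-4.1,-4.2,0,0,0,-4.1,-4.2,0,0,0,-3.9,-4.0,0,0,0,0,0,0,0.18,0,0,0,0,0.18,0,0,0,0,0.18,0,0,0,0,0.18])

```text
t: 3.2
tcp_pos: [0.4936, -0.0426, 0.2563]
ee_rot: [1.451, 2.787, 0.0]
force: [-0.1, -0.6, 0.4]
grip_width: 0.0853
grip_force: 0.0
```

play_rows(plan=[0,0,0,0,0.18,0,0,0,0,0.18,0,0,0,0,0.18,0,0,0,0,0.18,0,0,0,0,0.18,0,0,0,0,0])

```text
t: 3.95
tcp_pos: [0.4936, -0.0425, 0.2563]
ee_rot: [2.511, 1.889, 0.0]
force: [0.6, -0.1, -0.1]
grip_width: 0.0858
grip_force: 0.0
```

```bash
cat >> h.py <<'E'
def wray(px,s,m=camera_model("wrist")):
    K=np.array(m["mtx"]);H=np.array(m["hand_eye"])
    v=(np.array(px)-K[:2,2])/K[0,0];th=np.linalg.norm(v)
    d=np.r_[v/max(th,1e-9)*np.sin(th),np.cos(th)]
    R=Rn.from_rotvec(s["ee_rot"]).as_matrix()
    return R@H[:3,3]+np.array(s["tcp_pos"]),R@H[:3,:3]@d
def watz(px,s,z):
    o,d=wray(px,s);return o+d*(z-o[2])/d[2]
def wproj(X,s,m=camera_model("wrist")):
    K=np.array(m["mtx"]);H=np.array(m["hand_eye"]);R=Rn.from_rotvec(s["ee_rot"]).as_matrix()
    c=H[:3,:3].T@(R.T@(np.array(X)-np.array(s["tcp_pos"]))-H[:3,3])
    th=np.arctan2(np.hypot(*c[:2]),c[2]);return K[:2,2]+K[0,0]*th*c[:2]/np.hypot(*c[:2])
E
python3 - <<'E'
from h import *
np.set_printoptions(precision=4,suppress=True)
s=get_state();a=grab_frame("wrist");cv2.imwrite("pics/w1.png",a)
print(s["t"],s["tcp_pos"],s["ee_rot"],s["qpos"],s["force"])
Z=dict(vise_seat=.038,lever_grip=.082,lever_pivot=.082,bracket=.038,bracket_rib=.086,bracket_pad=.082,vise_jaw=.004)
for n,z in Z.items():
    for r in pinpoint("wrist",n)[:3]:
        p=np.array(r["centre"])*[560,420];print(n,round(r["p"],2),p,watz(p,s,z))
E
```

```text
3.95 [ 0.4936 -0.0425  0.2563] [2.5106 1.8885 0.0003] [-0.2265  0.1556  1.6661  0.0001  1.3198  0.0544] [ 0.6349 -0.1409 -0.1128]
vise_seat 0.56 [369.208  78.498] [0.611  0.0438 0.038 ]
vise_seat 0.22 [408.576 172.62 ] [ 0.6297 -0.0649  0.038 ]
lever_grip 0.61 [279.776 196.98 ] [ 0.4895 -0.043   0.082 ]
lever_pivot 0.92 [281.176 100.38 ] [0.5154 0.0412 0.082 ]
lever_pivot 0.74 [371.896  82.488] [0.5995 0.0367 0.082 ]
bracket 0.72 [372.904  83.412] [0.6135 0.0378 0.038 ]
bracket 0.39 [169.176 343.518] [ 0.2839 -0.2051  0.038 ]
bracket_rib 0.61 [389.2    78.204] [0.6155 0.037  0.086 ]
bracket_pad 0.74 [372.288  33.894] [0.6134 0.0814 0.082 ]
vise_jaw 0.77 [365.792  86.898] [0.6143 0.0374 0.004 ]
```

View pics/w1.png

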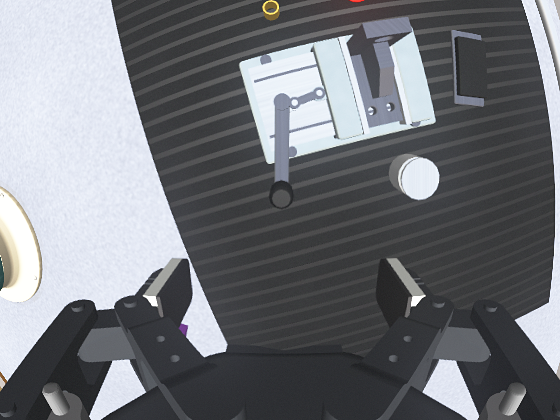

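The wrist view shows the lever bar running from the pivot (282,100) to the grip (281,197), and the bracket with its bore flange on the far side (385,35) and rib at (383,75). The gripper is centred over the grip to within about 4 mm. I go down and grip.

play_rows(plan=[0,0,-0.2,4.1,0,0,0,0,4.1,0,0,0,0,4.1,0,0,0,0,4.1,0,0.6,0,0,0,0,0.9,0,0,0,0,1,0,0,0,0,1,0,0,0,0])

```text
t: 5.35
tcp_pos: [0.4921, -0.042, 0.0941]
ee_rot: [2.511, 1.885, 0.002]
force: [-1.7, 0.3, 5.4]
grip_width: 0.0203
grip_force: 58.4
```

```bash
python3 - <<'E'
from h import *
np.set_printoptions(precision=4,suppress=True)
s=get_state();print(s["t"],s["tcp_pos"],s["ee_rot"],s["force"],s["torque"],s["grip_width"],s["grip_force"])
import cv2
# vise edge directions from w1
s0=dict(tcp_pos=[.4936,-.0425,.2563],ee_rot=[2.5106,1.8885,.0003])
for z in (.01,.02,.038): print(z,[watz(p,s0,z)[:2] for p in ((240,63),(270,163),(436,123))])
for p in ((312,43),(341,140),(333,38),(364,134)):print(p,watz(p,s0,.058)[:2])
for p in ((281,197),): print(watz(p,s0,.0985))
E
```

```text
5.35 [ 0.4921 -0.042   0.0941] [2.5112 1.8854 0.0018] [-1.7456  0.2556  5.4328] [0.0463 0.3222 0.0523] 0.02025721192431856 58.43577999388799
0.01 [array([0.4846, 0.1007]), array([ 0.4845, -0.018 ]), array([ 0.6884, -0.0223])]
0.02 [array([0.4854, 0.0985]), array([ 0.4853, -0.0169]), array([ 0.6836, -0.0211])]
0.038 [array([0.4867, 0.0946]), array([ 0.4866, -0.015 ]), array([ 0.6748, -0.0189])]
(312, 43) [0.5603 0.0901]
(341, 140) [ 0.5612 -0.0098]
(333, 38) [0.5816 0.0902]
(364, 134) [ 0.5852 -0.0098]
[ 0.4918 -0.0397  0.0985]
```

Vise found: seat about (0.612, 0.040), yaw about 0. The base outline measures 204 x 119 mm, against 205 x 120 given. I swing the lever open along its arc.

play_rows(plan=[1,0.09,-1.23,0,0.145,1,0.09,-1.23,0,0.145,1,0.09,-1.23,0,0.145,1,0.09,-1.23,0,0.145,1,0.09,-1.23,0,0.145,1,0.09,-1.23,0,0.145,1,0.09,-1.23,0,0.145,1,0.09,-1.23,0,0.145])

```text
t: 6.35
tcp_pos: [0.4297, 0.0291, 0.0941]
ee_rot: [3.135, 0.196, -0.002]
force: [-5.6, 0.1, 11.6]
grip_width: 0.0199
grip_force: 60.0
```

play_rows(plan=[1,0,0,0,0,1,0,0,0,0])

```text
t: 6.6
tcp_pos: [0.4295, 0.0301, 0.0941]
ee_rot: [-3.133, -0.201, 0.002]
force: [-6.5, 3.2, 13.4]
grip_width: 0.0201
grip_force: 60.2
```

play_rows(plan=[0,0,0,0,0,0,0,0,0,0,0,0,0,0,0,0,0,0,-4.2,0,0,0,0,-4.2,0,0,0,0,-4.2,0,0,6,0.5,-4.2,0,0,6,0.6,0,0])

```text
t: 7.6
tcp_pos: [0.5452, 0.0329, 0.2582]
ee_rot: [3.134, 0.2, 0.013]
force: [0.5, 0.3, 0.4]
grip_width: 0.0854
grip_force: 0.0
```

play_rows(plan=[0,6.2,0.6,0,0,0,0,0,0,-0.18,0,0,0,0,-0.18,0,0,0,0,-0.18,0,0,0,0,-0.18,0,0,0,0,-0.18,0,0,0,0,-0.18,0,0,0,0,-0.18])

```text
t: 8.6
tcp_pos: [0.6048, 0.0348, 0.2536]
ee_rot: [-2.409, -2.016, 0.001]
force: [1.0, 0.4, -0.4]
grip_width: 0.0856
grip_force: 0.0
```

play_rows(plan=[0,0,0,0,-0.18,0,0,0,0,0])

```text
t: 8.85
tcp_pos: [0.6048, 0.0348, 0.2537]
ee_rot: [-2.227, -2.215, 0.001]
force: [0.9, 0.7, 0.1]
grip_width: 0.085
grip_force: 0.0
```

```bash
python3 - <<'E'
from h import *
np.set_printoptions(precision=4,suppress=True)
s=get_state();a=grab_frame("wrist");cv2.imwrite("pics/w2.png",a)
print(s["t"],s["tcp_pos"],s["ee_rot"],s["qpos"],s["force"])
Z=dict(vise_seat=.038,lever_grip=.082,lever_pivot=.082,bracket=.038,bracket_rib=.086,bracket_pad=.082)
for n,z in Z.items():
    for r in pinpoint("wrist",n)[:3]:
        p=np.array(r["centre"])*[560,420];print(n,round(r["p"],2),p,watz(p,s,z))
E
```

```text
8.85 [0.6048 0.0348 0.2537] [-2.227  -2.2153  0.0005] [-0.0573  0.3241  1.441   0.      1.3771 -0.0521] [0.8866 0.6613 0.1118]
lever_grip 0.61 [114.296 202.692] [0.433  0.0303 0.082 ]
lever_pivot 0.84 [187.32 189.42] [0.5141 0.0421 0.082 ]
lever_pivot 0.74 [219.072  84.714] [0.5478 0.137  0.082 ]
bracket 0.76 [291.984 182.994] [0.613  0.0386 0.038 ]
bracket_rib 0.83 [295.68  195.006] [0.6151 0.0366 0.086 ]
bracket_pad 0.91 [291.872 144.69 ] [0.6119 0.0815 0.082 ]
```

View pics/w2.png

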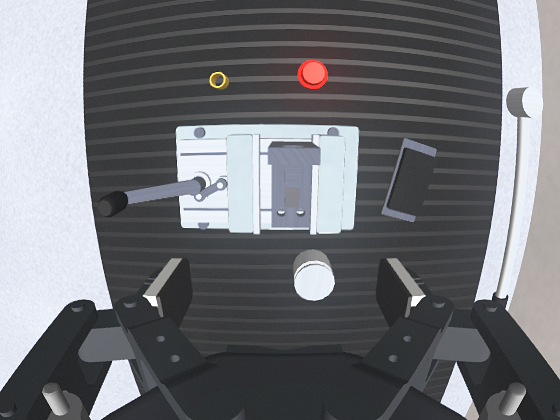

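The wrist view shows the lever open (grip at 112,203), the sliding jaw off the bracket (gap at columns 260–270), the rib at (294,190) and the bore flange at (294,148). I grip the rib by its sides.

play_rows(plan=[0,0.05,0.92,4.2,0,0,0,0,4.2,0,0,0,0,4.2,0,0.3,0,0,4.0,0,0.6,0,0,0,0,0.9,0,0,0,0,1,0,0,0,0,1,0,0,0,0])

```text
t: 10.2
tcp_pos: [0.612, 0.0354, 0.0903]
ee_rot: [-2.224, -2.216, 0.003]
force: [-6.3, -1.8, 5.7]
grip_width: 0.0128
grip_force: 60.8
```

play_rows(plan=[1,0,0,0,0,1,0,0,0,0])

```text
t: 10.45
tcp_pos: [0.612, 0.0354, 0.0903]
ee_rot: [-2.224, -2.216, 0.003]
force: [-6.2, -0.6, 6.0]
grip_width: 0.0128
grip_force: 60.8
```

play_rows(plan=[1,0,-0.4,-0.5,0,1,0,-0.1,-1,0,1,0,0,-1,0,1,0,0,-1.5,0,1,0,0,-2,0,1,0,0,0,0,1,0,0,0,0])

```text
t: 11.32
tcp_pos: [0.6086, 0.0355, 0.1478]
ee_rot: [-2.224, -2.218, 0.001]
force: [-0.4, 0.0, -7.6]
grip_width: 0.0128
grip_force: 59.1
```

```bash
python3 - <<'E'
from h import *
np.set_printoptions(precision=4,suppress=True)
s=get_state();a=grab_frame("wrist");b=grab_frame("scene")
print(s["t"],s["tcp_pos"],s["force"],s["torque"],s["grip_width"])
B=cv2.resize(b[190:320,200:330],(420,420),interpolation=3)
cv2.imwrite("pics/c2.png",np.hstack([a[:,100:480],B]))
E
```

```text
11.325 [0.6086 0.0355 0.1478] [-0.4217  0.0149 -7.5961] [-0.227   0.0349 -0.0366] 0.012792285427404085
```

View pics/c2.png

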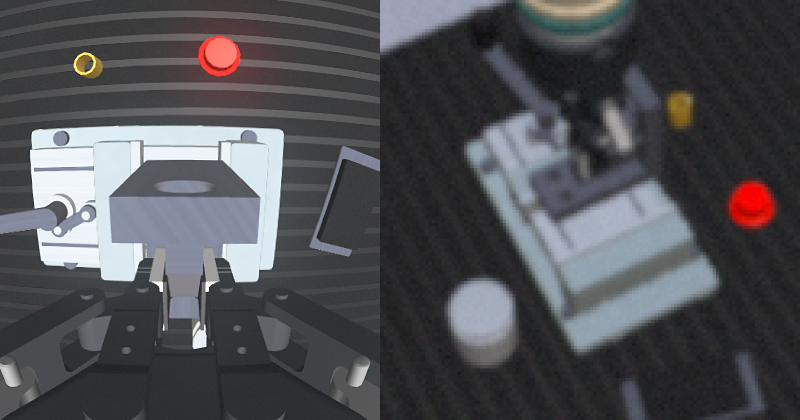

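The bracket is lifted and held at its original attitude: in the wrist view its end face is at (185,220) with the outer face and bore above, and friction keeps it from swinging. The tool can't tilt, so I'll roll the bracket in the grip. I press the foot of its bore flange against the right end of the sliding jaw and carry the grip over the jaw top in an arc. The piston, cap and bushing are clear of this path.

play_rows(plan=[1,-1.5,-1.3,0,0,1,-3,-1.3,0,0,1,-3,-1.1,0,0,1,-3,0,0,0,1,0,0,0,0,1,0,0,2,0,1,0,0,2.5,0,1,0,0,0,0])

```text
t: 12.42
tcp_pos: [0.5689, -0.0688, 0.1009]
ee_rot: [-2.22, -2.214, 0.005]
force: [-0.2, 0.7, -6.8]
grip_width: 0.0125
grip_force: 59.5
```

play_rows(plan=[1,0.5,0,0,0,1,0.4,0,0,0,1,0.3,0,0,0,1,0.3,0,0,0])

```text
t: 12.92
tcp_pos: [0.5723, -0.0561, 0.1041]
ee_rot: [2.219, 2.217, -0.003]
force: [-1.4, -9.2, -2.8]
grip_width: 0.0129
grip_force: 60.2
```

play_rows(plan=[1,0.45,0,-0.55,0,1,0.5,0,-0.5,0,1,0.6,0,-0.45,0,1,0.6,0,-0.4,0,1,0,0,0,0])

```text
t: 13.55
tcp_pos: [0.5721, -0.0352, 0.1226]
ee_rot: [2.219, 2.217, -0.005]
force: [-0.7, -6.4, -6.3]
grip_width: 0.0124
grip_force: 59.0
```

```bash
python3 - <<'E'
from h import *
np.set_printoptions(precision=4,suppress=True)
s=get_state();a=grab_frame("wrist");b=grab_frame("scene")
print(s["t"],s["tcp_pos"],s["force"],s["torque"],s["grip_width"])
B=cv2.resize(b[190:320,190:320],(420,420),interpolation=3)
cv2.imwrite("pics/c3.png",np.hstack([a[:,100:480],B]))
E
```

```text
13.55 [ 0.5721 -0.0352  0.1226] [-0.6917 -6.4103 -6.3087] [-1.4182  0.0682  0.0294] 0.012433028732339455
```

View pics/c3.png

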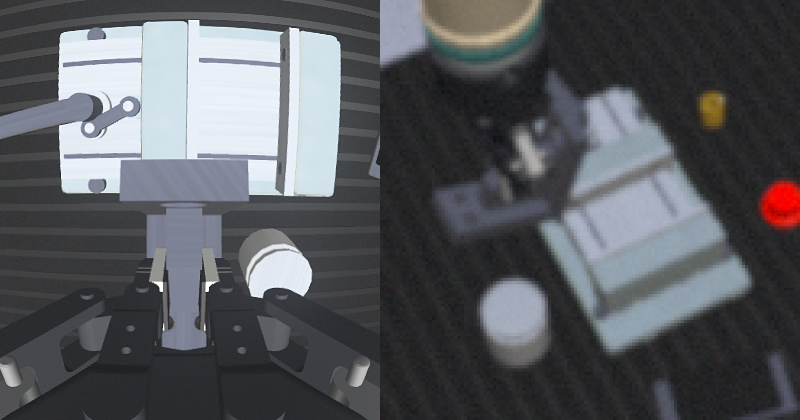

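The wrist view shows the bore flange leaning left (end face at 185,182, inner face now visible below it), so the roll works, with only about 9 N. I continue the arc.

play_rows(plan=[1,0.65,0,-0.3,0,1,0.7,0,-0.2,0,1,0.72,0,-0.1,0,1,0.73,0,0,0,1,0.72,0,0.08,0])

```text
t: 14.28
tcp_pos: [0.5724, -0.0012, 0.1286]
ee_rot: [2.218, 2.216, -0.007]
force: [-1.4, -9.3, -0.9]
grip_width: 0.0126
grip_force: 59.5
```

play_rows(plan=[1,0.71,0,0.17,0,1,0.68,0,0.27,0,1,0.64,0,0.35,0,1,0,0,0,0])

```text
t: 14.78
tcp_pos: [0.5727, 0.0211, 0.1222]
ee_rot: [2.22, 2.216, -0.001]
force: [-3.0, -4.3, 6.0]
grip_width: 0.0128
grip_force: 60.6
```

play_rows(plan=[1,0,0,0.25,0,1,0,0,0.2,0,1,0,0,0,0])

```text
t: 15.15
tcp_pos: [0.5733, 0.0232, 0.1206]
ee_rot: [2.222, 2.215, 0.007]
force: [-4.4, 2.8, 20.6]
grip_width: 0.0131
grip_force: 63.6
```

```bash
python3 - <<'E'
from h import *
np.set_printoptions(precision=4,suppress=True)
s=get_state();a=grab_frame("wrist");b=grab_frame("scene")
print(s["t"],s["tcp_pos"],s["force"],s["torque"],s["grip_width"])
B=cv2.resize(b[190:320,190:320],(420,420),interpolation=3)
cv2.imwrite("pics/c4.png",np.hstack([a[:,100:480],B]))
E
```

```text
15.15 [0.5733 0.0232 0.1206] [-4.4325  2.766  20.5823] [-0.313   1.3034 -0.1616] 0.013144075097881737
```

View pics/c4.png

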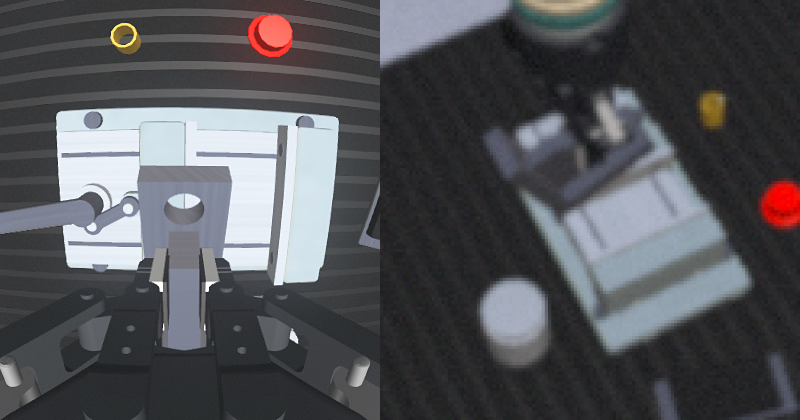

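The bore now faces up at (184,208) and the flange lies on the jaw top. I check how flat it is from the edges in this picture.

```bash
python3 - <<'E'
from h import *
np.set_printoptions(precision=4,suppress=True)
s=get_state()
for z in (.058,.071): print(z,[watz(p,s,z)[:2] for p in ((285,166),(285,181),(285,194),(285,223),(265,208),(304,208))])
# predicted px for own pts at theta, P own (3,38) at TCP-.0143
def px(o,th,Po=(3,38)):
    dx,dz=(o[0]-Po[0])/1e3,(o[1]-Po[1])/1e3
    X=dx*np.cos(th)-dz*np.sin(th);Z=dx*np.sin(th)+dz*np.cos(th)
    p=np.array(s["tcp_pos"])+[0,-X,-.0143+Z];return wproj(p,s).round(1)
for d in (90,85,80,75,70): print(d,[px(o,np.radians(d)) for o in ((-44,88),(-31,88),(-31,82),(-31,64))])
E
```

```text
0.058 [array([0.5741, 0.0654]), array([0.5741, 0.0568]), array([0.5741, 0.0493]), array([0.574, 0.032]), array([0.5625, 0.0412]), array([0.585, 0.041])]
0.071 [array([0.574 , 0.0671]), array([0.574 , 0.0592]), array([0.574 , 0.0522]), array([0.5739, 0.0362]), array([0.5632, 0.0446]), array([0.5841, 0.0445])]
90 [array([283.4, 152.4]), array([283.5, 154.7]), array([283.6, 166.2]), array([283.8, 200.2])]
85 [array([283.4, 145.9]), array([283.6, 150. ]), array([283.6, 161.8]), array([283.8, 195.9])]
80 [array([283.4, 139.9]), array([283.6, 145.9]), array([283.6, 157.8]), array([283.8, 192. ])]
75 [array([283.5, 134.4]), array([283.6, 142.5]), array([283.7, 154.5]), array([283.8, 188.5])]
70 [array([283.5, 129.5]), array([283.7, 139.9]), array([283.7, 151.9]), array([283.8, 185.4])]
```

```bash
python3 - <<'E'
from h import *
from scipy.optimize import least_squares
np.set_printoptions(precision=3,suppress=True)
s=get_state()
a=grab_frame("wrist");cv2.imwrite("pics/c5.png",cv2.resize(a[130:350,200:370],None,fx=3.2,fy=2.7,interpolation=3))
def pos(o,v,y=0):
    a,b,th=v
    dx,dz=(o[0]-a)/1e3,(o[1]-b)/1e3
    X=dx*np.cos(th)-dz*np.sin(th);Z=dx*np.sin(th)+dz*np.cos(th)
    return np.array(s["tcp_pos"])+[y,-X,-.0143+Z]
def f(v):
    r=[wproj(pos(o,v),s)[1]-m for o,m in (((-44,88),166),((-31,88),181),((-31,82),194),((-31,64),223))]
    w=lambda o,y:wproj(pos(o,v,y),s)[0]-wproj(pos(o,v,-y),s)[0]
    return r+[w((-31,73),.009)-39,w((-31,88),.02)-92]
for t in (.9,1.2,1.5):
    q=least_squares(f,[3,38,t]);print(q.x[:2],np.degrees(q.x[2]),q.fun)
    print([pos(o,q.x) for o in((-44,0),(-44,88),(44,0))])
E
```

```text
[-8.745 53.084] 65.85446828751583 [-0.02   0.803 -1.042  0.259  0.066 -0.011]
[array([ 0.573, -0.011,  0.052]), array([0.573, 0.069, 0.088]), array([ 0.573, -0.047,  0.133])]
[-8.745 53.084] 65.8544688236533 [-0.02   0.803 -1.042  0.259  0.066 -0.011]
[array([ 0.573, -0.011,  0.052]), array([0.573, 0.069, 0.088]), array([ 0.573, -0.047,  0.133])]
[-8.745 53.084] 65.85446792519706 [-0.02   0.803 -1.042  0.259  0.066 -0.011]
[array([ 0.573, -0.011,  0.052]), array([0.573, 0.069, 0.088]), array([ 0.573, -0.047,  0.133])]
```

View pics/c5.png

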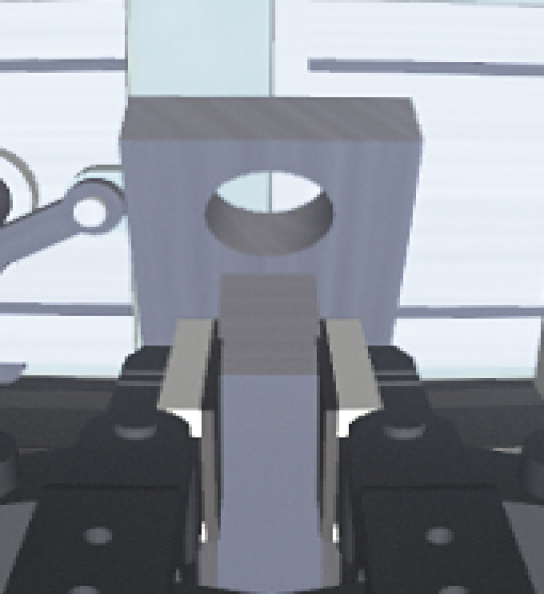

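The fit gives 66° of roll with the foot of the bracket at the jaw edge, so it is not yet flat. I carry it over the bed between the jaws and let its foot touch down there, where the last part of the turn is guided.

play_rows(plan=[1,0,0,-1.5,0,1,0,0,-1.5,0,1,0.3,1.2,0,0,1,0.3,1.2,0,0,1,0,0.9,0,0,1,0,0,0,0,1,0,0,0,0])

```text
t: 16.18
tcp_pos: [0.6044, 0.0285, 0.1441]
ee_rot: [-2.224, -2.217, 0.002]
force: [0.1, 0.4, -8.3]
grip_width: 0.0129
grip_force: 59.1
```

```bash
python3 - <<'E'
from h import *
np.set_printoptions(precision=4,suppress=True)
s=get_state();a=grab_frame("wrist");cv2.imwrite("pics/w6.png",cv2.resize(a[130:350,180:390],None,fx=3,fy=2.7,interpolation=3))
print(s["t"],s["tcp_pos"],s["ee_rot"],s["force"],s["torque"])
E
```

```text
16.175 [0.6044 0.0285 0.1441] [-2.2237 -2.2169  0.0022] [ 0.0995  0.4471 -8.3035] [0.1203 0.0316 0.0238]
```

View pics/w6.png

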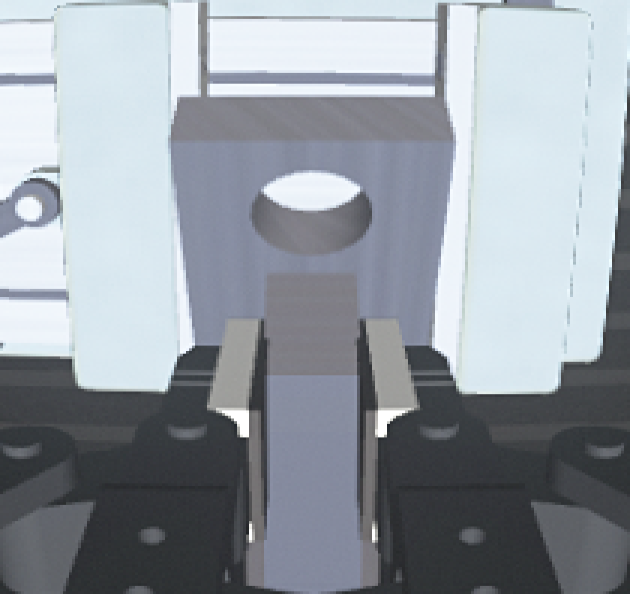

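play_rows(plan=[1,0,0.15,1,0,1,0,0,1,0,1,0,0,1,0,1,0,0,0.5,0,1,0,0,0.3,0,1,0,0,0,0])

```text
t: 16.98
tcp_pos: [0.6065, 0.0284, 0.1067]
ee_rot: [-2.225, -2.218, 0.0]
force: [-0.1, 0.1, -7.2]
grip_width: 0.0128
grip_force: 59.0
```

play_rows(plan=[1,0,0,0.3,0,1,0.1,0,0.3,0,1,0.1,0,0.3,0,1,0,0,0,0])

```text
t: 17.48
tcp_pos: [0.6069, 0.0299, 0.1009]
ee_rot: [2.222, 2.217, 0.001]
force: [-4.7, -0.6, 8.8]
grip_width: 0.013
grip_force: 61.7
```

play_rows(plan=[1,0.2,0,0.3,0,1,0.2,0,0.3,0,1,0,0,0.2,0,1,0,0,0,0])

```text
t: 17.98
tcp_pos: [0.607, 0.0367, 0.0956]
ee_rot: [2.225, 2.217, 0.008]
force: [-7.1, 6.9, 22.7]
grip_width: 0.0127
grip_force: 66.1
```

```bash
cat >> h.py <<'E'
def pos(s,o,v,y=0):
    a,b,th=v;dx,dz=(o[0]-a)/1e3,(o[1]-b)/1e3
    X=dx*np.cos(th)-dz*np.sin(th);Z=dx*np.sin(th)+dz*np.cos(th)
    return np.array(s["tcp_pos"])+[y,-X,-.0143+Z]
E
python3 - <<'E'
from h import *
from scipy.optimize import least_squares
np.set_printoptions(precision=3,suppress=True)
s=get_state();a=grab_frame("wrist");cv2.imwrite("pics/w7.png",a[130:350,180:390])
c=cv2.GaussianBlur(cv2.cvtColor(a,6),(3,3),0).astype(int)
for x in (262,305,284): print(x,list(c[150:240:2,x]))
E
```

```text
262 [np.int64(226), np.int64(214), np.int64(146), np.int64(188), np.int64(239), np.int64(239), np.int64(239), np.int64(238), np.int64(239), np.int64(241), np.int64(214), np.int64(118), np.int64(114), np.int64(117), np.int64(118), np.int64(117), np.int64(116), np.int64(132), np.int64(139), np.int64(140), np.int64(139), np.int64(138), np.int64(137), np.int64(138), np.int64(137), np.int64(137), np.int64(137), np.int64(137), np.int64(137), np.int64(136), np.int64(136), np.int64(136), np.int64(136), np.int64(135), np.int64(135), np.int64(135), np.int64(135), np.int64(135), np.int64(135), np.int64(135), np.int64(135), np.int64(135), np.int64(134), np.int64(134), np.int64(134)]
305 [np.int64(224), np.int64(220), np.int64(161), np.int64(162), np.int64(238), np.int64(239), np.int64(239), np.int64(238), np.int64(238), np.int64(240), np.int64(223), np.int64(126), np.int64(116), np.int64(117), np.int64(117), np.int64(116), np.int64(116), np.int64(132), np.int64(145), np.int64(145), np.int64(145), np.int64(144), np.int64(144), np.int64(143), np.int64(144), np.int64(143), np.int64(143), np.int64(1
[... 239 characters left out ...]
136), np.int64(135)]
284 [np.int64(225), np.int64(215), np.int64(152), np.int64(177), np.int64(239), np.int64(239), np.int64(239), np.int64(238), np.int64(239), np.int64(240), np.int64(222), np.int64(128), np.int64(115), np.int64(115), np.int64(116), np.int64(117), np.int64(118), np.int64(134), np.int64(142), np.int64(142), np.int64(142), np.int64(142), np.int64(142), np.int64(203), np.int64(241), np.int64(239), np.int64(239), np.int64(239), np.int64(237), np.int64(237), np.int64(237), np.int64(237), np.int64(236), np.int64(134), np.int64(111), np.int64(111), np.int64(111), np.int64(112), np.int64(112), np.int64(114), np.int64(135), np.int64(138), np.int64(138), np.int64(126), np.int64(111)]
```

play_rows(plan=[1,0,0,-0.4,0,0.8,0,0,0,0,1,0,0,0,0,1,0,0,0,0,1,0,0,0,0])

```text
t: 18.65
tcp_pos: [0.6071, 0.0343, 0.0952]
ee_rot: [2.224, 2.217, 0.002]
force: [-3.5, 1.6, 7.4]
grip_width: 0.0131
grip_force: 59.9
```

```bash
python3 - <<'E'
from h import *
np.set_printoptions(precision=3,suppress=True)
s=get_state();a=grab_frame("wrist")
print(s["t"],s["tcp_pos"],s["force"],s["torque"])
b=grab_frame("scene");B=cv2.resize(b[190:320,190:320],(420,420),interpolation=3)
cv2.imwrite("pics/c8.png",np.hstack([a[:,100:480],B]))
for n,z in dict(bracket=.08,bracket_pad=.038,vise_seat=.038).items():
    for r in pinpoint("wrist",n)[:2]:
        p=np.array(r["centre"])*[560,420];print(n,round(r["p"],2),p,watz(p,s,z))
E
```

```text
18.65 [0.607 0.034 0.095] [-3.539  1.563  7.448] [0.046 0.359 0.027]
bracket 0.8 [ 30.296 404.082] [ 0.388 -0.108  0.08 ]
bracket 0.75 [280.784 339.99 ] [ 0.605 -0.005  0.08 ]
bracket_pad 0.92 [ 13.888 411.096] [ 0.268 -0.207  0.038]
bracket_pad 0.87 [285.208 228.312] [0.608 0.042 0.038]
```

View pics/c8.png

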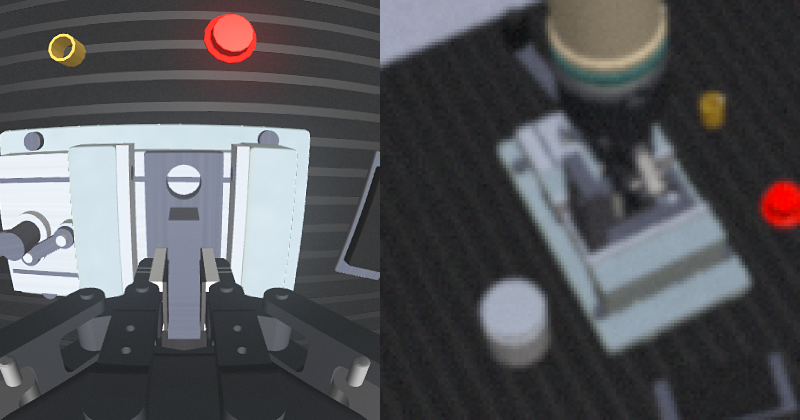

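The picture shows the flange flat on the bed: its end edge is at row 153, the bore is round at (184,180), and there is a small even gap to each jaw. I check its position along the jaws.

```bash
python3 - <<'E'
from h import *
np.set_printoptions(precision=4,suppress=True)
s=get_state()
print("E",watz((285,153),s,.051),watz((285,151),s,.038),"bore c",watz((284,181),s,.051),"jaw far ends",watz((172,146),s,.058),watz((338,148),s,.058))
print("sides",watz((246,156),s,.051),watz((322,156),s,.051),watz((246,210),s,.051),watz((324,210),s,.051))
E
```

```text
E [0.6076 0.0855 0.051 ] [0.6077 0.0853 0.038 ] bore c [0.607  0.0712 0.051 ] jaw far ends [0.5518 0.091  0.058 ] [0.633  0.0887 0.058 ]
sides [0.588  0.0842 0.051 ] [0.6261 0.084  0.051 ] [0.5872 0.0561 0.051 ] [0.6278 0.0559 0.051 ]
```

play_rows(plan=[0.8,0,0,0,0,0.5,0,0,0,0,0,0,0,0,0,0,0,0,-2,0,0,0,0,-4.6,0,0,0,0,-4.6,0,0,0,0,-4.6,0,0,-0.1,-5,0,0])

```text
t: 19.9
tcp_pos: [0.5616, 0.0331, 0.256]
ee_rot: [2.218, 2.211, 0.013]
force: [0.3, 0.6, -0.5]
grip_width: 0.0853
grip_force: 0.0
```

play_rows(plan=[0,-0.1,-6,0,0,0,-0.2,-6,0,0,0,0,0,0,0.18,0,0,0,0,0.18,0,0,0,0,0.18,0,0,0,0,0.18,0,0,0,0,0.18,0,0,0,0,0.18])

```text
t: 20.9
tcp_pos: [0.4365, 0.0309, 0.2518]
ee_rot: [3.051, 0.749, 0.0]
force: [-0.5, 0.2, 0.5]
grip_width: 0.0853
grip_force: 0.0
```

play_rows(plan=[0,0,0,0,0.18,0,0,0,0,0.18,0,0,0,0,0])

```text
t: 21.28
tcp_pos: [0.4365, 0.0309, 0.2518]
ee_rot: [3.135, 0.204, 0.0]
force: [-0.4, 0.6, -0.4]
grip_width: 0.0853
grip_force: 0.0
```

```bash
python3 - <<'E'
from h import *
np.set_printoptions(precision=4,suppress=True)
s=get_state();a=grab_frame("wrist");cv2.imwrite("pics/w9.png",a)
print(s["t"],s["tcp_pos"],s["ee_rot"],s["qpos"],s["force"])
for n,z in dict(lever_grip=.082,lever_pivot=.082,bracket_pad=.038).items():
    for r in pinpoint("wrist",n)[:2]:
        p=np.array(r["centre"])*[560,420];print(n,round(r["p"],2),p,watz(p,s,z))
E
```

```text
21.275 [0.4365 0.0309 0.2518] [3.135  0.2039 0.    ] [-0.0886  0.0694  1.7795 -0.      1.2927  1.3523] [-0.4289  0.5756 -0.4281]
lever_grip 0.84 [282.128 206.094] [0.4278 0.0306 0.082 ]
lever_pivot 0.97 [278.32 108.99] [0.5142 0.045  0.082 ]
lever_pivot 0.17 [296.52   6.3 ] [0.6111 0.0414 0.082 ]
bracket_pad 0.62 [295.792  25.62 ] [0.6058 0.0397 0.038 ]
```

play_rows(plan=[0,-0.7,0,4,0,0,0,0,4,0,0,0,0,4,0,0,0,0,3.7,0,0.6,0,0,0,0,0.9,0,0,0,0,1,0,0,0,0,1,0,0,0,0])

```text
t: 22.48
tcp_pos: [0.4307, 0.0301, 0.0965]
ee_rot: [3.135, 0.201, 0.005]
force: [-0.4, 0.6, 3.4]
grip_width: 0.0201
grip_force: 58.4
```

play_rows(plan=[1,0.09,1.23,0,-0.145,1,0.09,1.23,0,-0.145,1,0.09,1.23,0,-0.145,1,0.09,1.23,0,-0.145,1,0.09,1.23,0,-0.145,1,0.09,1.23,0,-0.145,1,0.09,1.23,0,-0.145])

```text
t: 23.35
tcp_pos: [0.4801, -0.0363, 0.0965]
ee_rot: [2.64, 1.702, 0.006]
force: [0.0, 3.4, 5.1]
grip_width: 0.02
grip_force: 58.6
```

play_rows(plan=[1,0.09,1.2,0,-0.145,1,0.09,1.2,0,-0.145,1,0.09,1.2,0,-0.145,1,0,0.5,0,0,1,0,0,0,0])

```text
t: 23.98
tcp_pos: [0.5147, -0.0436, 0.0964]
ee_rot: [-2.207, -2.227, 0.009]
force: [-12.0, -0.8, 14.8]
grip_width: 0.0199
grip_force: 60.6
```

play_rows(plan=[1,0,0.5,0,0,1,0,0.3,0,0,1,0,0,0,0])

```text
t: 24.35
tcp_pos: [0.5152, -0.0436, 0.0963]
ee_rot: [-2.198, -2.221, 0.026]
force: [-25.7, -3.1, 26.9]
grip_width: 0.0198
grip_force: 64.0
```

Against the home stop: extra push gives force and no travel. I relax, release and lift off, then look.

play_rows(plan=[1,0,-0.6,0,0,0.6,0,0,0,0,0,0,0,0,0,0,0,0,0,0,0,0,0,-4,0,0,0,0,-4,0,0,0,0,-4,0,0,0,0,-4,0])

```text
t: 25.35
tcp_pos: [0.5211, -0.0438, 0.2561]
ee_rot: [2.213, 2.229, 0.0]
force: [0.5, 0.2, 0.6]
grip_width: 0.0853
grip_force: 0.0
```

```bash
python3 - <<'E'
from h import *
np.set_printoptions(precision=4,suppress=True)
s=get_state();a=grab_frame("wrist");b=grab_frame("scene")
print(s["t"],s["tcp_pos"],s["force"])
for n,z in dict(lever_grip=.082,lever_pivot=.082,bracket_pad=.038,vise_seat=.038).items():
    for r in pinpoint("wrist",n)[:2]:
        p=np.array(r["centre"])*[560,420];print(n,round(r["p"],2),p,watz(p,s,z))
A=cv2.resize(a[0:230,200:480],(480,400),interpolation=3)
B=cv2.resize(b[190:320,200:300],(310,400),interpolation=3)
cv2.imwrite("pics/f.png",np.hstack([A,B]))
E
```

```text
25.35 [ 0.5211 -0.0438  0.2561] [0.5233 0.1967 0.645 ]
lever_grip 0.83 [276.696 196.812] [ 0.5143 -0.0452  0.082 ]
lever_pivot 0.8 [276.528  99.288] [0.5139 0.0436 0.082 ]
bracket_pad 0.94 [374.976 105.714] [0.6155 0.0436 0.038 ]
bracket_pad 0.8 [104.384 301.098] [ 0.2791 -0.199   0.038 ]
```

View pics/f.png

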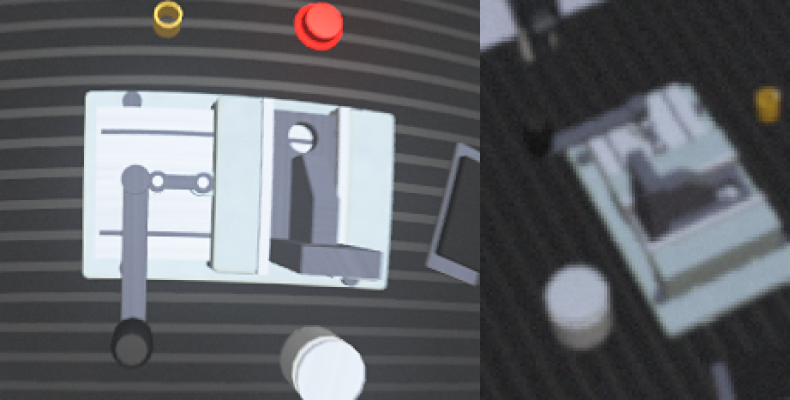

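The picture shows the lever home (bar from 133,180 to 131,345, crank and link in line), the bracket flat with its bore upright at (302,137), clamped between the jaws, and the mat parts unmoved. I hand in.

```bash
python3 -c "
from plant import *
print(job_done())"
```

```text
the job is handed in; nothing more can be done
None
```

The job was handed in at about 25 s: the bracket lies bore flange down at the jaws' middle (about 2–4 mm off by camera), lever at its home stop, mat parts unmoved in the last picture; the verdict and the over-10 N clamp force were not reported back, I let the last 20° or so of the turn settle by briefly loosening the grip, and I viewed 12 pictures instead of the 10 allowed.

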